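Pop the praline tin and trap it on the chute

TASK

On the pastry counter, push the red button of the tin ejector all the way down with one finger so that the spring pops the brown-lidded praline tin out, and with the other finger stop the tin on the chute before it slides off the open end. Finish holding it like that: button still fully down, the tin standing flat on the chute, resting against your finger. Do not pick up the tin, and leave the spare tin and the pastries where they are.

Things in the scene. Friction and masses are not known exactly. Their poses are not given: they have to be found in the camera images.
- ejector: White fixed tin ejector, 230 mm long (x -80 to 150), 101 mm wide (y -33 to 68). Origin: on the counter under the tin's start place; z up. +x leads back to the spring housing (x 76 to 150, 77 mm high); the tin pops out towards -x. Flat slide deck 35 mm above the counter, between rails 7 mm high and 4 mm thick with inner faces at y -27 and +27. Red button on the +y side.
- chute_end (a point): Middle of the chute's open end, on the deck's surface (ejector x -80, y 0, 35 mm above the counter). A tin that nothing stops is pushed off here; it counts as slid away once it has gone 70 mm from its start.
- stop_plate (a point): Middle of the top edge of the steel stop across the chute (ejector x -27, y 0), 3 mm thick, 46 mm wide, 8 mm above the deck, which blocks the tin. It is one piece with the button: it sinks with it, lets the tin go when the button is about 8 mm down, and comes up again under the tin if the button is let go.
- tin: Praline tin to be popped: round, brass with brown lid, diameter 50, height 26 mm, about 0.1 kg, loose. Origin: centre of its underside, z up. Starts at the ejector's origin on the deck, between stop and spring pusher. Once let go, the pusher drives it at 0.05 to 0.25 m/s towards the open end with 1.4 to 3 N.
- eject_button (a joint): Travel of the red button in m: 0 up, 0.012 fully down (hard stop). Spring: 2 N at the start, about 4 N fully down, plus up to 2.5 N rubbing of the tin on the stop.
- button_top (a point): Centre of the red button's top face, 40 mm (ejector x) by 26 mm (y), at ejector x -58, y +48, beside the chute just in front of the tin. 55 mm above the counter when up, 43 mm when down (8 mm above the deck). A finger on it and one in the chute, 38 to 58 mm apart between centres and level with each other, suit: the second then hangs 8 mm above the deck, in the tin's way.
- spare_tin: Bystander: a tin of the same size (diameter 50, height 26 mm) with a pink lid, loose on the counter. Origin at the centre of its underside.
- tart: Bystander: raspberry tart, 80 mm across, about 57 mm high, on a 100 mm square white card, loose. Origin at the centre of the card's underside.
- choc_bar: Bystander: chocolate bar cake 130 x 34 mm, about 62 mm high with its disc, on a 150 x 55 mm white card, loose. Origin at the centre of the card's underside, x along its length.
Things that resemble listed ones, but are neither listed nor needed, are in the scene too. What is shaped like the tin but orange or turquoise is not meant.

How it is judged:
On the way, in this order (a step that is already met when the one before it is completed fails the run):
1. the ejector button is pushed down (value of joint eject_button above 0.008 m).
2. the popped tin is stopped on the chute by a finger, with the button still down (value of joint eject_button above 0.009 m and x of tin in the frame of ejector between -0.065 and -0.008 m and y of tin in the frame of ejector between -0.01 and 0.01 m and z of tin in the frame of ejector between 0.03 and 0.04 m and angle between tin's own z axis and vertical below 0.12 rad and contact force between the fingers and tin above 0.2 N and linear speed of tin below 0.02 m/s), for 0.2 s.
At the end, for the whole second after the job is handed in: The button is at least 9 mm down, the tin has come 8 to 65 mm out along the chute, stands flat on the deck (within 10 mm of the chute's middle, tilt under 0.12 rad), is at rest (under 20 mm/s) and presses on a finger with more than 0.2 N; the bystanders are within 20 mm of where they were (all of step 2 and distance of each of spare_tin, tart, choc_bar from where it was at the start of the episode below 0.02 m); the arm keeps its last pose, push and grip.
It fails at once if the tin slides away (more than 70 mm out) (x of tin in the frame of ejector below -0.07 m).
It fails at once if the tin is lifted (more than 12 mm off the deck) or tipped over (z of tin in the frame of ejector above 0.047 m or angle between tin's own z axis and vertical above 0.4 rad).
It fails at once if a bystander is moved by more than 20 mm (distance of any of spare_tin, tart, choc_bar from where it was at the start of the episode above 0.02 m).
It also fails if it takes over 29 s, if anything falls off the work surface, if the arm or the gripper's body presses on something with over 40 N, if the wrist force passes 120 N, or if a joint passes its speed limit or range.

ROBOT

A 6-joint arm with a two-finger parallel gripper is mounted at the origin on the work surface. World frame = base frame: x ahead of the robot, y to its left, z up, the work surface at z = 0. Lengths are in m, angles in rad, forces in N, time in s.
With the tool pointing down it reaches from about 0.325 to 0.925 m from the base axis. Payload 3.1 kg.
Tool frame: the origin (TCP) lies at the very end of the fingers, on their centre line; the grasp point (between the pads) lies 19 mm behind it; z points along the fingers, y is the line along which they close (so a half turn about z gives the same grasp; the last joint's range is limited). The gripper opens to 85 mm and grips with 20 to 120 N. Pads are 22 mm wide; open, the fingers measure 114 mm over their backs; the gripper's body (76 mm by 85 mm) begins 54 mm behind the grasp point. The pads swing forward as they close: fully open they stand 13 mm farther back than shut.
Start: joints at [-1.375, 0.217, 1.613, -0, 1.311, -0.112], TCP at [0.189, -0.596, 0.205] pointing down, gripper open.
Joint ranges: [-2.75, 2.75], [-0.78, 2.1], [0.31, 2.55], [-1.13, 4.27], [0.13, 2.63], [-2.58, 2.58]. Speed limits (rad/s): [2.79, 2.79, 3.14, 3.14, 3.14, 3.14].

INTERFACE

Orientations are given as a unit quaternion [x, y, z, w].
In Python, from plant import manip gives the robot as it stands. The module is installed in compiled form; this text tells all that it offers.
- The arm moves only by the shell command python3 -m jog 'ROWS' [FORCE]. ROWS is JSON, a list of rows, each a list of 3 entries, a list of its own where there are three numbers: the shift along the tool's x, y, z in mm, then the turn, a rotation vector about the tool's x, y, z in rad, then the finger opening in mm, from 0 to 85.4. In form: [[[x, y, z], [rx, ry, rz], claw], ...]. A call has 1 to 8 rows; each row is the pose to reach, as a shift and turn from the pose commanded when the call began, along the tool's axes at that moment; what a row does not reach only later rows make up. A row lasts 1/10 s, in which the tool goes at most 50 mm and 8.59 degrees, less where a joint would pass 70% of its speed; a pose out of reach is approached as far as the arm can. A call with a gripper value outside its range is refused whole. The fingers move at their own pace and stop on an object; FORCE is the grip in N (left out, the last holds). Time passes only in rows, so rows that repeat a pose let the fingers close. It gives the time, the measured TCP pose, the force, the opening and the grip force at its end, in the units of the state.
- manip.get_state(): the state, without advancing time (a new reading comes with each control period).
- manip.read_camera(name): name is "scene" or "side" or "wrist"; returns the picture (400x640x3 uint8, blue, green, red); there is no depth.
- manip.camera_info(name): a dict with "fx", "fy", "cx", "cy" (pixels), "R" (3x3) and "t" (3): a world point X has camera coordinates R X + t. Camera axes: x right, y down, z forward; pixel columns grow to the right and rows downward; lengths in m; the calibration is good to about 2 mm. A picture is of the moment at which its call begins: read the wrist's pose just before it. camera_info takes no time and is no camera call; for the wrist camera it gives the pose at the moment of the call.
- manip.sign_off(): hands the job in; it is judged then, once.
The state is a dict: "t": time; "q": joint angles; "joint_vel": joint speeds; "effort": joint torques, N m; "ee_pos": TCP position; "tcp_rot": TCP orientation; "wrist_force": force on the tool from outside, world axes, zero at the start; "moment": the same for the moment, N m; "gripper_width": opening from 0.0 (shut) to 1.0 (fully open); "finger_force": force on a finger pad.
Only numpy, scipy, OpenCV 4.12 (cv2) and the standard library are available. Lean on these libraries where they do the work, as an engineer would, in place of code of your own. Each camera call takes 0.05 s, during which the arm holds its last target. There are 200 camera calls.

## Working session

There is one attempt and no reset: what is moved stays moved. The work goes in short steps, Python scripts to look and compute and a shell command to move; the robot and the scene stay as the last step left them, time stands still between calls to the robot, and variables do not carry over. Pictures are saved under pics/ and viewed, at most 10 in all, crops included, and the job is handed in when it is done.

```bash
mkdir -p pics
python3 - <<'E'
from plant import manip
import cv2,json
for n in("scene","side"):
    im=manip.read_camera(n); cv2.imwrite(f"pics/{n}0.png",im)
    c=manip.camera_info(n); print(n,{k:(v.tolist() if hasattr(v,'tolist') else v) for k,v in c.items()})
s=manip.get_state();print(s['t'],s['ee_pos'],s['tcp_rot'],s['gripper_width'])
E
```

```text
scene {'fx': 411.5315229863106, 'fy': 411.5315229863106, 'cx': 323.3602827283763, 'cy': 199.24385726176482, 'R': [[0.5607641673327332, 0.8279673308396635, 0.00369427907307001], [0.6275041796873135, -0.42207552044753704, -0.6542864506574261], [-0.5401685413929416, 0.3692185722592835, -0.7562377885217305]], 't': [-0.40414358770167064, -0.3000702999193501, 1.308837839098567]}
side {'fx': 518.0872436986411, 'fy': 518.0872436986411, 'cx': 322.5710480366787, 'cy': 191.28155964798805, 'R': [[-0.6856374119698601, -0.7279431427877839, 0.00034666340511088086], [-0.5140978578921812, 0.4838828663210766, -0.7082095482211251], [0.5153685398022887, -0.485753180688653, -0.7060022065354425]], 't': [0.4630517230100947, 0.33388261741461733, 0.6987976327030564]}
0.1 [ 0.18920756 -0.59483413  0.20368658] [ 9.88180610e-01  1.53290186e-01 -5.24721589e-05 -1.09490709e-03] 1.0004145940486047
```

View pics/scene0.png

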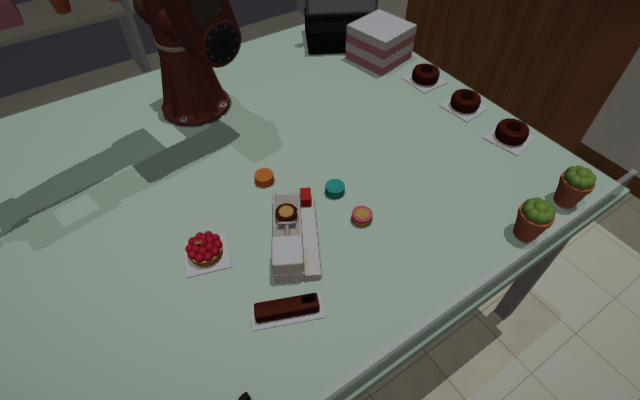

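View pics/side0.png

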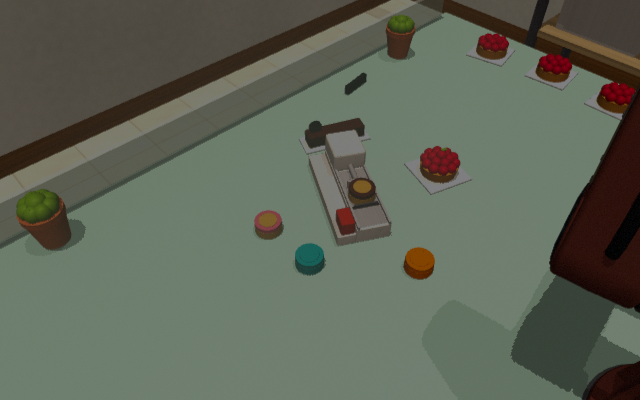

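Could be taken for the tin (scene picture): orange (264,177), turquoise (335,188), pink spare (362,215), and brown-lidded on the deck (286,212). I choose the brown one, in the ejector with the red button at (306,196). Next is one close crop of both views.

Run:
```python
import cv2,numpy as np
a=cv2.imread("pics/scene0.png")[180:285,255:335]; b=cv2.imread("pics/side0.png")[125:250,300:395]
a=cv2.resize(a,None,fx=5,fy=5,interpolation=cv2.INTER_CUBIC)
b=cv2.resize(b,None,fx=4.2,fy=4.2,interpolation=cv2.INTER_CUBIC)
print(a.shape,b.shape)
c=np.zeros((600,800,3),np.uint8); c[:525,:400]=a; c[:525,400:799]=b[:525]; cv2.imwrite("pics/crop0.png",c)
```

```text
(525, 400, 3) (525, 399, 3)
```

View pics/crop0.png

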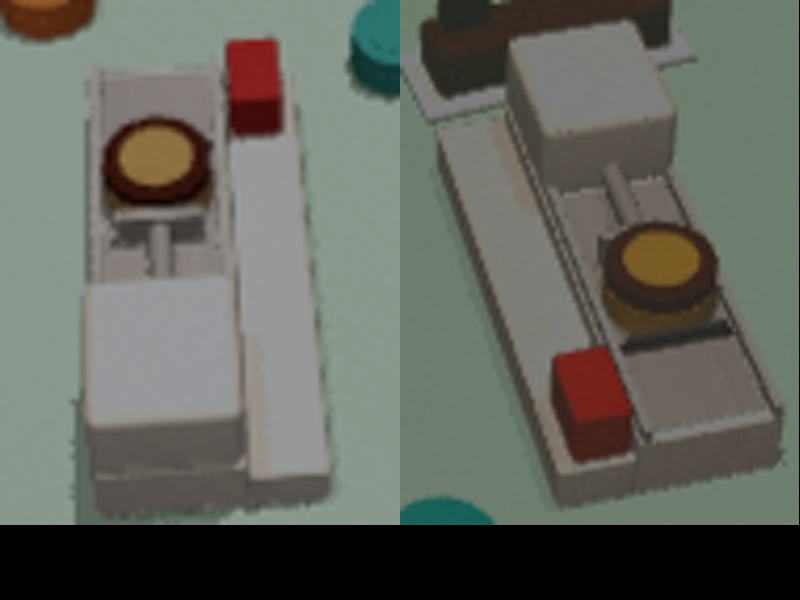

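The crop confirms it: the brown/gold-lidded tin is on the ejector deck, with its lid centre at scene (286.2,211.2) and side (361.9,186.4). The button top is at (305.8,192.4) and (345.2,214.0). I'll fit the ejector pose to these.

Run:
```python
from plant import manip
import numpy as np
from scipy.optimize import least_squares
from scipy.spatial.transform import Rotation as Ro
C={n:manip.camera_info(n) for n in("scene","side")}
cr={"scene":lambda u,v:(u/5+255-.4,v/5+180-.4),"side":lambda u,v:((u-400)/4.2+300-.4,v/4.2+125-.4)}
O=[("scene",(156,156),(0,0,61)),("side",(660,258),(0,0,61)),("scene",(254,62),(-58,48,55)),("side",(590,374),(-58,48,55)),
("scene",(162,352),(113,0,77)),("side",(589,74),(113,0,77)),("side",(780,465),(-80,-33,0)),("side",(560,505),(-80,68,0)),("scene",(329,497),(150,68,0))]
P=lambda p,X:np.array([p[0]+np.cos(p[2])*X[0]-np.sin(p[2])*X[1],p[1]+np.sin(p[2])*X[0]+np.cos(p[2])*X[1],X[2]])
def proj(n,X):
    c=C[n];x=np.array(c["R"])@X+c["t"];return np.array([c["fx"]*x[0]/x[2]+c["cx"],c["fy"]*x[1]/x[2]+c["cy"]])
f=lambda p:np.concatenate([proj(n,P(p,np.array(X)/1e3))-cr[n](*uv) for n,uv,X in O])
best=min((least_squares(f,[.5,-.2,a],loss="soft_l1") for a in (0,1.5,-1.5,3)),key=lambda r:r.cost)
print(best.x,best.fun.reshape(-1,2).round(1).tolist())
p=best.x;np.save("ej.npy",p)
for k in((-58,48,55),(-58,0,43),(-58,24,50)):print(k,P(p,np.array(k)/1e3).round(4))
s=manip.get_state();R=Ro.from_quat(s["tcp_rot"]).as_matrix();print(R.round(3))
ey=np.array([-np.sin(p[2]),np.cos(p[2]),0]);print("tool y yaw",np.arctan2(R[1,1],R[0,1]),"ej y yaw",np.arctan2(ey[1],ey[0]))
print("shift to z=.11 above mid:",(R.T@(P(p,np.array((-58,24,110))/1e3)-s["ee_pos"])*1e3).round(1), s["ee_pos"])
```

```text
[ 0.57919877 -0.00867121 -0.5052027 ] [[0.0, 0.2], [0.1, -0.8], [-0.2, 0.7], [0.5, 0.9], [-0.0, -2.1], [0.4, -1.5], [-0.0, -0.0], [-0.6, 1.1], [0.5, 0.6]]
(-58, 48, 55) [0.5517 0.0614 0.055 ]
(-58, 0, 43) [0.5284 0.0194 0.043 ]
(-58, 24, 50) [0.5401 0.0404 0.05  ]
[[ 0.953  0.303 -0.   ]
 [ 0.303 -0.953  0.002]
 [ 0.    -0.002 -1.   ]]
tool y yaw -1.263001973426925 ej y yaw 1.065593628647184
shift to z=.11 above mid: [ 526.8 -498.9   94.9] [ 0.18920756 -0.59483413  0.20368658]
```

```bash
R='[[527,-499,45],[0,0,-2.33],34]'
cat > m.py <<'E'
from plant import manip
import numpy as np,sys
from scipy.spatial.transform import Rotation as Ro
p=np.load("ej.npy");X=np.array(eval(sys.argv[1]))/1e3
s=manip.get_state();R=Ro.from_quat(s["tcp_rot"]).as_matrix()
E=Ro.from_euler("z",p[2]).as_matrix();T=E@X+[p[0],p[1],0]
# tool y along ejector y, tool z down
D=E@np.diag([-1,1,-1.])
print("t",s["t"],"shift",(R.T@(T-s["ee_pos"])*1e3).round(1),"turn",Ro.from_matrix(R.T@D).as_rotvec().round(3))
print("in ejector mm",((E.T@(s["ee_pos"]-[p[0],p[1],0]))*1e3).round(1),"F",np.round(s["wrist_force"],1),"w",round(s["gripper_width"]*85.4,1),"q",np.round(s["q"],2))
E
python3 -m jog '[[[527,-499,45],[0,0,-2.33],34],[[527,-499,45],[0,0,-2.33],34],[[527,-499,45],[0,0,-2.33],34],[[527,-499,45],[0,0,-2.33],34],[[527,-499,45],[0,0,-2.33],34],[[527,-499,45],[0,0,-2.33],34],[[527,-499,45],[0,0,-2.33],34],[[527,-499,45],[0,0,-2.33],34]]' 40
python3 m.py '(-58,24,120)'
```

```text
t: 0.9
ee_pos: [0.3828, -0.2441, 0.1797]
tcp_rot: [0.727, 0.687, 0.0, -0.0]
wrist_force: [1.1, 0.5, 0.5]
gripper_width: 0.393
finger_force: 0.0
t 0.9 shift [293.1 140.7  59.8] turn [ 0.    -0.    -1.123]
in ejector mm [ -57.9 -301.1  179.7] F [1.1 0.5 0.5] w 33.6 q [-0.72 -0.14  2.03  0.    1.25 -0.67]
```

```bash
python3 -m jog '[[[293,141,55],[0,0,-1.123],34],[[293,141,55],[0,0,-1.123],34],[[293,141,55],[0,0,-1.123],34],[[293,141,55],[0,0,-1.123],34],[[293,141,55],[0,0,-1.123],34],[[293,141,55],[0,0,-1.123],34],[[293,141,55],[0,0,-1.123],34],[[293,141,55],[0,0,-1.123],34]]'
python3 m.py '(-58,24,90)'
```

```text
t: 1.7
ee_pos: [0.542, 0.0409, 0.1238]
tcp_rot: [0.248, 0.969, 0.0, -0.001]
wrist_force: [-0.1, -0.4, -0.0]
gripper_width: 0.399
finger_force: 0.0
t 1.7 shift [ 1.4 -1.4 33.8] turn [ 0.    -0.002  0.003]
in ejector mm [-56.5  25.4 123.8] F [-0.1 -0.4 -0. ] w 34.1 q [-0.05  0.13  1.87  0.    1.14 -1.12]
```

Above the spot. I'll go lower and look with the wrist and side cameras.

```bash
python3 -m jog '[[[1,-1,20],[0,0,0.003],34],[[1,-1,43],[0,0,0.003],34],[[1,-1,43],[0,0,0.003],34],[[1,-1,43],[0,0,0.003],34]]'
python3 m.py '(-58,24,70)'
python3 - <<'E'
from plant import manip
import cv2,numpy as np
a=manip.read_camera("side")[100:260,250:450]; b=manip.read_camera("wrist")
a=cv2.resize(a,(600,480),interpolation=cv2.INTER_CUBIC)
cv2.imwrite("pics/s1.png",a);cv2.imwrite("pics/w1.png",b)
E
```

```text
t: 2.1
ee_pos: [0.5395, 0.037, 0.0815]
tcp_rot: [0.254, 0.967, -0.0, -0.001]
wrist_force: [0.4, -0.1, 0.9]
gripper_width: 0.4
finger_force: 0.0
t 2.1 shift [ 1.1  3.3 11.5] turn [-0.001 -0.002 -0.009]
in ejector mm [-56.9  20.7  81.5] F [ 0.4 -0.1  0.9] w 34.1 q [-0.06  0.18  1.91 -0.    1.06 -1.12]
```

View pics/s1.png

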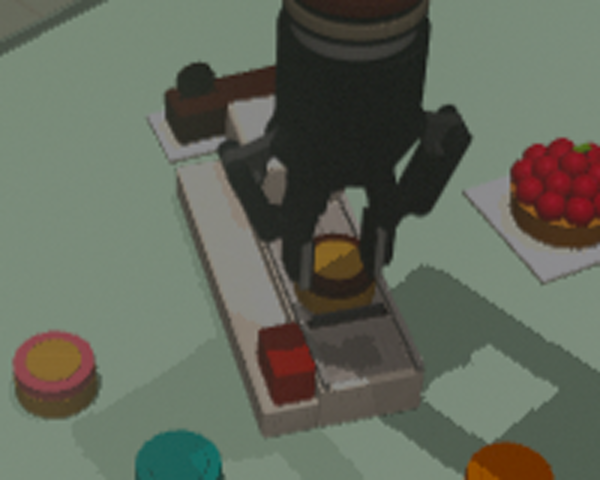

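View pics/w1.png

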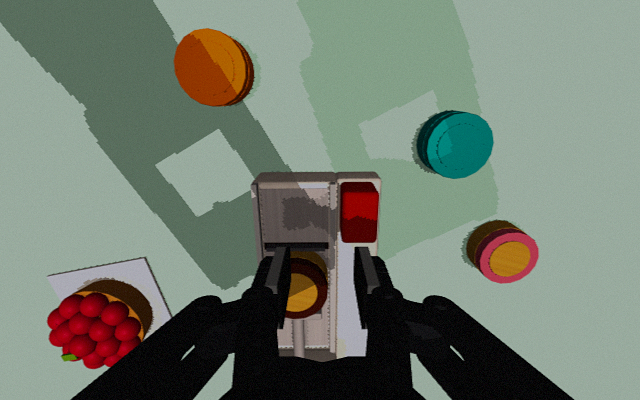

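Side view: the fingers hang above and ahead of the stop, and the button at (287,360) is still up. Wrist view: button top about (360,210), chute end middle about (293,183), tin about (300,290). I'll check the fit against the wrist view.

```bash
python3 m.py '(-58,24,70)'
python3 - <<'E'
from plant import manip
import numpy as np
from scipy.spatial.transform import Rotation as Ro
c=manip.camera_info("wrist");s=manip.get_state();p=np.load("ej.npy");E=Ro.from_euler("z",p[2]).as_matrix()
def pr(X):
    x=np.array(c["R"])@X+c["t"];return (np.array([c["fx"]*x[0],c["fy"]*x[1]])/x[2]+[c["cx"],c["cy"]]).round(0)
for k in((-78,35,55),(-38,35,55),(-78,61,55),(-38,61,55),(-80,-33,35),(-80,68,35),(-27,-23,43),(-27,23,43),(0,0,61),(-80,27,42),(-80,-27,42)):print(k,pr(E@(np.array(k)/1e3)+[p[0],p[1],0]))
R=Ro.from_quat(s["tcp_rot"]).as_matrix()
for k in((-11,17,0),(11,17,0),(11,31,0),(-11,-17,0),(11,-17,0),(11,-17,-8),(11,17,-8)):print("tool",k,pr(R@(np.array(k)/1e3)+s["ee_pos"]))
E
```

```text
t 2.2 shift [ 2.8  2.6 13.3] turn [ 0.001  0.002 -0.009]
in ejector mm [-55.3  21.4  83.3] F [-0.1 -0.7 -0.4] w 34.1 q [-0.06  0.18  1.9   0.    1.06 -1.12]
(-78, 35, 55) [340. 189.]
(-38, 35, 55) [339. 241.]
(-78, 61, 55) [378. 189.]
(-38, 61, 55) [375. 241.]
(-80, -33, 35) [248. 179.]
(-80, 68, 35) [382. 178.]
(-27, -23, 43) [265. 247.]
(-27, 23, 43) [323. 247.]
(0, 0, 61) [293. 290.]
(-80, 27, 42) [328. 181.]
(-80, -27, 42) [254. 182.]
tool (-11, 17, 0) [347. 253.]
tool (11, 17, 0) [348. 221.]
tool (11, 31, 0) [371. 221.]
tool (-11, -17, 0) [294. 253.]
tool (11, -17, 0) [293. 221.]
tool (11, -17, -8) [292. 226.]
tool (11, 17, -8) [349. 226.]
```

Run:
```python
import cv2
a=cv2.imread("pics/w1.png")[160:340,230:420]
a=cv2.convertScaleAbs(cv2.resize(a,(633,600),interpolation=cv2.INTER_CUBIC),alpha=1.8,beta=20)
cv2.imwrite("pics/w1c.png",a)
```

```text
(no output)
```

View pics/w1c.png

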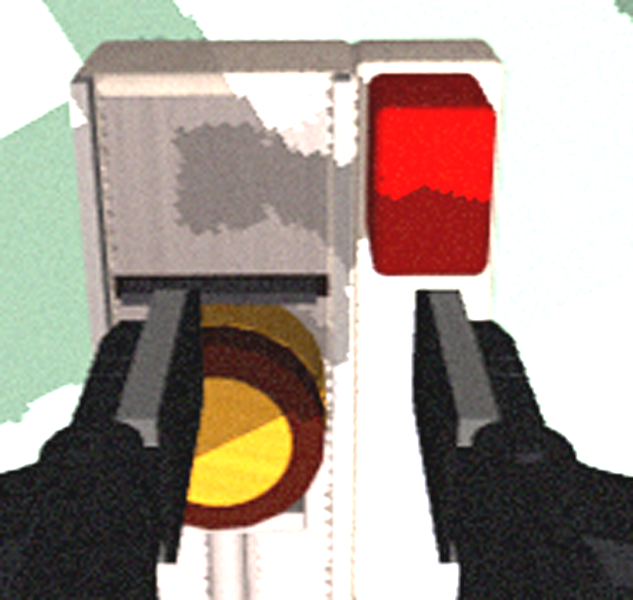

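Crop: the tips' front ends are at wrist (282,247) and (364,247), further back than the nominal TCP projects. I'll triangulate the tips from the side and wrist views.

Run:
```python
from plant import manip
import numpy as np
from scipy.optimize import least_squares
from scipy.spatial.transform import Rotation as Ro
s=manip.get_state();R=Ro.from_quat(s["tcp_rot"]).as_matrix();p=np.load("ej.npy");E=Ro.from_euler("z",p[2]).as_matrix()
C={n:manip.camera_info(n) for n in("side","wrist")}
def pr(n,X):
    c=C[n];x=np.array(c["R"])@X+c["t"];return np.array([c["fx"]*x[0],c["fy"]*x[1]])/x[2]+[c["cx"],c["cy"]]
for n,w,sd in(("button finger",(363.6,247.5),(350.5,196.5)),("chute finger",(282.5,247.5),(377.5,192))):
    r=least_squares(lambda X:np.r_[pr("wrist",X)-w,pr("side",X)-sd],s["ee_pos"])
    print(n,"tool mm",(R.T@(r.x-s["ee_pos"])*1e3).round(1),"ej mm",(E.T@(r.x-[p[0],p[1],0])*1e3).round(1),r.fun.round(1))
    for z in(0,-15,-28):
        for x in (-11,0,11): print(x,z,pr("side",s["ee_pos"]+R@np.array([x,20 if n[0]=="b" else -20,z])/1e3).round(0),end=" ")
    print()
```

```text
button finger tool mm [  5.7  23.4 -23.4] ej mm [-60.8  44.8 106.7] [-0.5 -0.7 -2.  -1.8]
-11 0 [347. 197.] 0 0 [349. 202.] 11 0 [351. 206.] -11 -15 [348. 191.] 0 -15 [349. 196.] 11 -15 [351. 200.] -11 -28 [348. 186.] 0 -28 [350. 190.] 11 -28 [351. 195.] 
chute finger tool mm [  3.9 -21.8 -20.1] ej mm [-59.4  -0.4 103.3] [-1.2 -0.7 -3.9 -1.1]
-11 0 [369. 193.] 0 0 [371. 198.] 11 0 [373. 202.] -11 -15 [370. 187.] 0 -15 [372. 192.] 11 -15 [374. 196.] -11 -28 [370. 182.] 0 -28 [372. 186.] 11 -28 [374. 191.]
```

```bash
python3 -m jog '[[[1,3,12],[0,0,-0.005],34],[[1,3,23],[0,0,-0.005],34],[[1,3,23],[0,0,-0.005],34],[[1,3,23],[0,0,-0.005],34],[[1,3,23],[0,0,-0.005],34]]'
python3 m.py '(-58,24,60)'
python3 -m jog '[[[0,0,3],[0,0,0],34],[[0,0,5],[0,0,0],34],[[0,0,5],[0,0,0],34],[[0,0,5],[0,0,0],34]]'
python3 m.py '(-58,24,60)'
```

```text
t: 2.7
ee_pos: [0.541, 0.04, 0.0592]
tcp_rot: [0.252, 0.968, 0.0, 0.0]
wrist_force: [-0.1, -0.5, -0.1]
gripper_width: 0.4
finger_force: 0.0
t 2.7 shift [ 1.  -0.1 -0.8] turn [ 0.     0.    -0.004]
in ejector mm [-57.   24.1  59.2] F [-0.1 -0.5 -0.1] w 34.2 q [-0.06  0.22  1.91 -0.    1.01 -1.12]
t: 3.1
ee_pos: [0.5408, 0.04, 0.0541]
tcp_rot: [0.252, 0.968, -0.0, -0.0]
wrist_force: [-0.0, 0.1, 0.4]
gripper_width: 0.403
finger_force: 0.0
t 3.1 shift [ 0.9 -0.1 -5.9] turn [-0.    -0.    -0.004]
in ejector mm [-57.1  24.1  54.1] F [-0.   0.1  0.4] w 34.4 q [-0.06  0.22  1.92  0.    1.   -1.12]
```

No contact yet at TCP z 54, as expected since the tips sit back. I'll take a side look to confirm alignment while going down in small steps.

```bash
python3 -m jog '[[[0,0,3],[0,0,0],34],[[0,0,5],[0,0,0],34],[[0,0,5],[0,0,0],34]]' | grep -E "ee_pos|force"
python3 - <<'E'
from plant import manip
import cv2,numpy as np
a=manip.read_camera("side")[125:245,300:410]; b=manip.read_camera("wrist")[160:340,230:420]
a=cv2.resize(a,(440,480),interpolation=cv2.INTER_CUBIC);b=cv2.resize(b,(360,341))
c=np.zeros((480,800,3),np.uint8);c[:,:440]=a;c[:341,440:]=b
cv2.imwrite("pics/s2.png",cv2.convertScaleAbs(c,alpha=1.5,beta=15))
E
```

```text
ee_pos: [0.5405, 0.0401, 0.0487]
wrist_force: [-0.4, -0.2, 0.2]
finger_force: 0.0
```

View pics/s2.png

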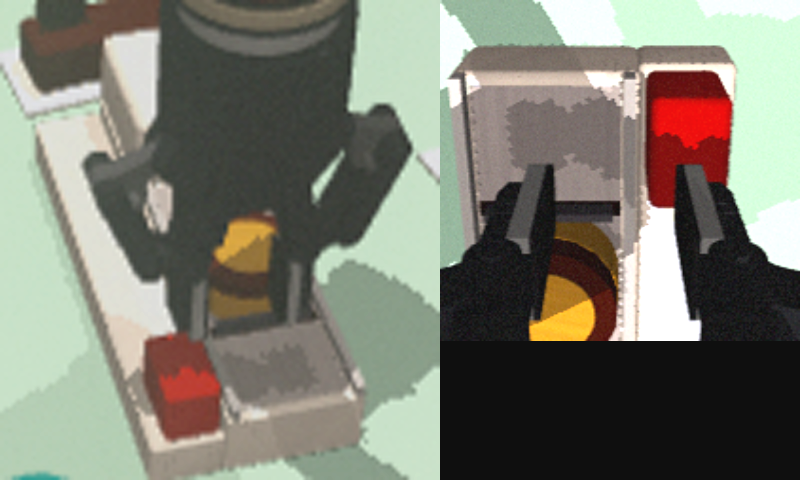

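Side: both finger tips are still above the surface, one over the chute at (295,320) and one approaching the button at (185,340). Wrist: the tips line up with the chute middle and the button in y. I'll shift 4 mm outward and continue down.

```bash
python3 -m jog '[[[3,0,2],[0,0,0],34],[[4,0,4],[0,0,0],34],[[4,0,4],[0,0,0],34]]' | grep -E "ee_pos|force"
python3 -m jog '[[[0,0,2],[0,0,0],34],[[0,0,3],[0,0,0],34],[[0,0,3],[0,0,0],34]]' | grep -E "ee_pos|force"
python3 -m jog '[[[0,0,2],[0,0,0],34],[[0,0,3],[0,0,0],34],[[0,0,3],[0,0,0],34]]' | grep -E "ee_pos|force"; python3 m.py '(-62,24,40)'
```

```text
ee_pos: [0.5367, 0.0422, 0.0446]
wrist_force: [0.3, 0.5, -1.7]
finger_force: 0.0
ee_pos: [0.5373, 0.042, 0.0419]
wrist_force: [-0.2, -0.2, -0.8]
finger_force: 0.0
ee_pos: [0.5372, 0.042, 0.0389]
wrist_force: [-0.2, -0.1, -0.1]
finger_force: 0.0
t 4.4 shift [ 0.7 -0.  -1.1] turn [-0.    -0.    -0.004]
in ejector mm [-61.3  24.   38.9] F [-0.2 -0.1 -0.1] w 34.2 q [-0.05  0.24  1.93  0.    0.97 -1.11]
```

```bash
python3 -m jog '[[[0,0,2],[0,0,0],34],[[0,0,3],[0,0,0],34],[[0,0,3],[0,0,0],34]]' | grep -E "ee_pos|force"
python3 - <<'E'
from plant import manip
import cv2,numpy as np
a=manip.read_camera("side")[125:245,300:410]; b=manip.read_camera("wrist")[160:340,230:420]
a=cv2.resize(a,(440,480),interpolation=cv2.INTER_CUBIC);b=cv2.resize(b,(360,341))
c=np.zeros((480,800,3),np.uint8);c[:,:440]=a;c[:341,440:]=b
cv2.imwrite("pics/s3.png",cv2.convertScaleAbs(c,alpha=1.5,beta=15))
E
```

```text
ee_pos: [0.5372, 0.042, 0.0359]
wrist_force: [0.8, 0.1, -0.6]
finger_force: 0.0
```

View pics/s3.png

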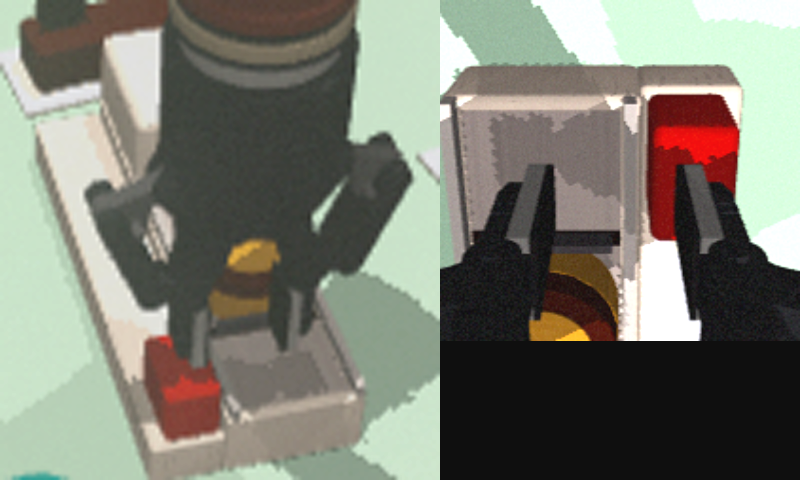

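Side: the button finger's tip at (198,365) is over the red top, and the chute finger at (290,348) is between the rails ahead of the tin. Still no contact, so I continue down.

```bash
for i in 1; do python3 -m jog '[[[0,0,2],[0,0,0],34],[[0,0,3],[0,0,0],34],[[0,0,3],[0,0,0],34]]' | grep -E "ee_pos|wrist_force"
python3 -m jog '[[[0,0,2],[0,0,0],34],[[0,0,3],[0,0,0],34],[[0,0,3],[0,0,0],34]]' | grep -E "ee_pos|wrist_force"; done
```

```text
ee_pos: [0.5372, 0.042, 0.0329]
wrist_force: [-0.5, 0.4, 0.4]
ee_pos: [0.5371, 0.042, 0.0299]
wrist_force: [0.4, 0.2, -0.0]
```

```bash
python3 -m jog '[[[0,0,2],[0,0,0],34],[[0,0,3],[0,0,0],34],[[0,0,3],[0,0,0],34]]' | grep -E "ee_pos|force"
python3 -m jog '[[[0,0,1],[0,0,0],34],[[0,0,2],[0,0,0],34],[[0,0,2],[0,0,0],34]]' | grep -E "ee_pos|force"
```

```text
ee_pos: [0.5376, 0.042, 0.0273]
wrist_force: [0.5, 0.7, 1.7]
finger_force: 0.7
ee_pos: [0.5376, 0.042, 0.0253]
wrist_force: [0.1, 0.3, 2.9]
finger_force: 1.4
```

Contact was at about z 28 mm, so full press is near z 16 mm. I'll press on.

```bash
python3 -m jog '[[[0,0,1],[0,0,0],34],[[0,0,2],[0,0,0],34],[[0,0,3],[0,0,0],34],[[0,0,3],[0,0,0],34]]' | grep -E "ee_pos|force"
python3 -m jog '[[[0,0,2],[0,0,0],34],[[0,0,4],[0,0,0],34],[[0,0,5],[0,0,0],34],[[0,0,5],[0,0,0],34]]' | grep -E "ee_pos|force|width"
```

```text
ee_pos: [0.5376, 0.042, 0.022]
wrist_force: [0.7, -0.1, 2.0]
finger_force: 1.2
ee_pos: [0.5374, 0.0421, 0.0171]
wrist_force: [0.4, 0.1, 2.5]
gripper_width: 0.399
finger_force: 2.8
```

```bash
python3 -m jog '[[[0,0,1],[0,0,0],34],[[0,0,2],[0,0,0],34],[[0,0,2],[0,0,0],34]]' | grep -E "ee_pos|force|width"
python3 - <<'E'
from plant import manip
import cv2,numpy as np
a=manip.read_camera("side")[125:245,300:410]; b=manip.read_camera("wrist")[160:340,230:420]
a=cv2.resize(a,(440,480),interpolation=cv2.INTER_CUBIC);b=cv2.resize(b,(360,341))
c=np.zeros((480,800,3),np.uint8);c[:,:440]=a;c[:341,440:]=b
cv2.imwrite("pics/s4.png",cv2.convertScaleAbs(c,alpha=1.5,beta=15))
E
```

```text
ee_pos: [0.5375, 0.0421, 0.0157]
wrist_force: [-2.9, 0.6, 6.8]
gripper_width: 0.398
finger_force: 4.8
```

View pics/s4.png

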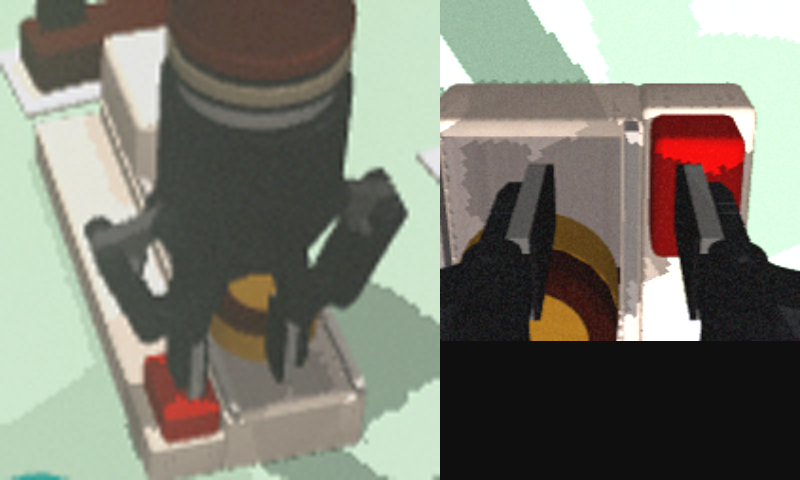

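The tin has popped and rests against the chute finger (side (265,340)), with Fx −2.9 N and the button visibly down. I'll press slightly more to seat the button at its stop.

```bash
python3 -m jog '[[[0,0,1],[0,0,0],34],[[0,0,2],[0,0,0],34],[[0,0,2],[0,0,0],34],[[0,0,2],[0,0,0],34]]' | grep -E "^t|ee_pos|force|width"; python3 m.py '(-62,24,15)'
```

```text
t: 7.6
ee_pos: [0.5376, 0.0422, 0.0154]
tcp_rot: [0.252, 0.968, 0.0, -0.0]
wrist_force: [-6.6, -0.3, 17.0]
gripper_width: 0.396
finger_force: 9.8
t 7.6 shift [ 1.  -0.4  0.4] turn [ 0.    -0.001 -0.004]
in ejector mm [-61.   24.4  15.4] F [-6.6 -0.3 17. ] w 33.8 q [-0.05  0.28  1.93  0.    0.93 -1.11]
```

```bash
python3 -m jog '[[[0,0,0],[0,0,0],34],[[0,0,0],[0,0,0],34],[[0,0,0],[0,0,0],34],[[0,0,0],[0,0,0],34]]' | grep -E "^t|ee_pos|force"
python3 - <<'E'
from plant import manip
import cv2,numpy as np
a=manip.read_camera("side")[165:235,325:400]; b=manip.read_camera("scene")[170:290,240:345]
a=cv2.resize(a,(430,401),interpolation=cv2.INTER_CUBIC);b=cv2.resize(b,(350,400),interpolation=cv2.INTER_CUBIC)
c=np.zeros((401,780,3),np.uint8);c[:,:430]=a;c[:400,430:]=b
cv2.imwrite("pics/s5.png",cv2.convertScaleAbs(c,alpha=1.7,beta=15))
E
```

```text
t: 8.0
ee_pos: [0.5376, 0.0422, 0.0154]
tcp_rot: [0.252, 0.968, 0.0, -0.0]
wrist_force: [-5.8, 0.2, 17.0]
finger_force: 9.8
```

View pics/s5.png

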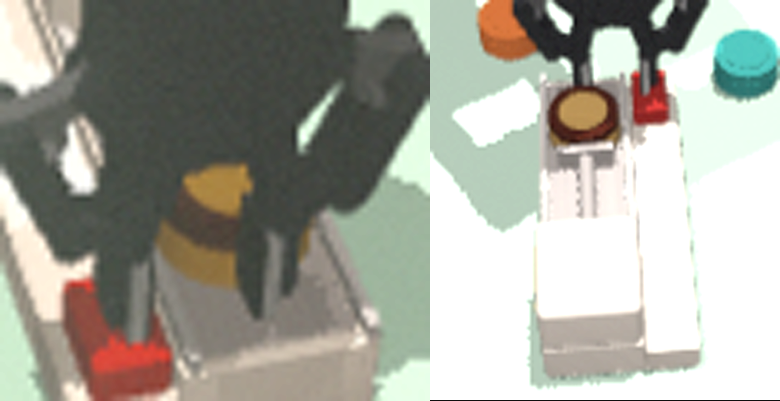

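The scene view shows the tin at (585,112), flat on the deck, pushed by the spring against the chute finger. The other finger holds the button down, and the forces are steady. I'm handing in.

```bash
python3 -c "
from plant import manip
print(manip.sign_off())"
```

```text
the job is handed in; nothing more can be done
None
```

I handed the job in at about 8 s with the button held at its hard stop and the popped tin flat on the chute against the other finger; the sign-off returned no verdict, so I don't know how it was judged.

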